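# Index the dosing arm one hole to the beaker

### The arm

A 6-joint arm with a two-finger parallel gripper is mounted at the origin on a cart in front of the work surface, level with it; the furniture and walls round the work are solid. World frame = base frame: x ahead of the robot, y to its left, z up, the work surface at z = 0. Lengths are in m, angles in rad, forces in N, time in s.
With the tool pointing down it reaches from about 0.4 to 0.825 m from the base axis. Payload 7 kg.
Tool frame: the origin (TCP) lies midway between the tips of the shut fingers; the grasp point (between the pads) lies 19 mm behind it; z points along the fingers, y is the line along which they close (so a half turn about z gives the same grasp; the last joint's range is limited). The gripper opens to 88 mm and grips with 3 to 60 N. Pads are 19 mm wide; open, the fingers measure 130 mm over their backs; the gripper's body (78 mm by 193 mm) begins 47 mm behind the grasp point.
Start: joints at [-0.884, 0.359, 0.012, 0, -1.224, -0.288], TCP at [0.262, -0.622, 0.227] pointing down, gripper open.
Joint ranges: [-3.07, 3.07], [-1.43, 2.12], [-1.02, 1.25], [-3.03, 1.67], [-3.05, -0], [-3.03, 3.03]. Speed limits (rad/s): [2.39, 2.39, 3.01, 3.14, 3.14, 3.14].

### API

Orientations are given as [roll, pitch, yaw] about the fixed x, y, z axes, in that order (R = Rz(yaw) Ry(pitch) Rx(roll)).
In Python, from station import get_state, grab_frame, calibration, job_done, boxes_of, regions_of, spot_point gives the robot as it stands. The module is installed in compiled form; this text tells all that it offers.
- The arm moves only by the tool arm_command, never from a script. Its argument "commands" is a list of rows, each an object of numbers: "tx", "ty", "tz": the shift along the tool's x, y, z each as a share of 25 cm, from -1 to 1; "twist": the turn about the tool's z as a share of 180 degrees, from -1 to 1. A call has exactly 8 rows; each row is the pose to reach, as a shift and turn from the pose commanded when the call began, along the tool's axes at that moment, turning the shorter way round; what a row does not reach only later rows make up. A row lasts 1/12 s, in which the tool goes at most 41.7 mm and 7.16 degrees, less where a joint would pass 70% of its speed; a pose out of reach is approached as far as the arm can. A call with a number of a shift or a turn outside -1 to 1 is refused whole. A call with a gripper value outside its range is refused whole. "claw" is the opening, from 0 (shut) to 1 (fully open), set as the call begins (left out, the last holds). The fingers move at their own pace and stop on an object; "grip_force" is the grip in N (left out, the last holds). Time passes only in rows, so rows that repeat a pose let the fingers close, or fill a call up. It gives the time, the measured TCP pose, the force, the opening and the grip force at its end, in the units of the state.
- get_state(): the state, without advancing time (a new reading comes with each control period).
- grab_frame(name): name is "scene" or "top" or "wrist"; returns the picture (420x560x3 uint8, red, green, blue); there is no depth.
- calibration(name): a dict with "camera_matrix" (3x3 intrinsics, pixels), "extrinsics" (4x4, takes a point from camera to world coordinates). Camera axes: x right, y down, z forward; pixel columns grow to the right and rows downward; lengths in m; the calibration is good to about 2 mm. A picture is of the moment at which its call begins: read the wrist's pose just before it. calibration takes no time and is no camera call; for the wrist camera it gives the pose at the moment of the call.
- job_done(): hands the job in; it is judged then, once.
Trained networks look in the newest picture that a camera, given by its name, has taken for a name from the list of things; names that differ only in an ending like _2 or _b are one class to them, and where a whole thing is asked for, a point or a joint stands for the part that bears it (a point fixed in the world has none). Each returns a list of dicts, best first, with "score" (0 to 1); they miss things now and then, are a little off and sometimes report something else, mostly with a low value. They report only what shows in the picture. A call takes as long as a camera call. They do not tell look-alikes from the thing itself.
- boxes_of(query, camera): "rect" ([left, top, right, bottom] in pixels, round what is visible of it).
- regions_of(query, camera): "region" (420x560 bool, what is visible of it) and "rect" ([left, top, right, bottom] in pixels, round what is visible of it).
- spot_point(query, camera): "uv" ([column, row] in pixels: a listed point, or the origin of a listed thing).
The state is a dict: "t": time; "q": joint angles; "qd": joint speeds; "joint_efforts": joint torques, N m; "eef_pos": TCP position; "ee_rot": TCP orientation; "force": force on the tool from outside, world axes, zero at the start; "moment": the same for the moment, N m; "width": finger opening in m; "gripper_force": force on a finger pad.
Only numpy, scipy, OpenCV 4.12 (cv2) and the standard library are available. Lean on these libraries where they do the work, as an engineer would, in place of code of your own. Each camera call takes 0.05 s, during which the arm holds its last target. There are 200 camera calls.

### The job

Hook a fingertip under the red pull ring, lift the spring pin out of its hole, swing the blue dosing arm one hole towards the beaker and let the pin drop fully home there, so that the nozzle stands over the beaker. Work with the ring only by hooking it gently, do not pinch or squeeze it; do not swing the other way or past the beaker's hole, and leave the beaker, the petri dish and everything else where they stand.

Things in the scene. Friction and masses are not known exactly. Their poses are not given: they have to be found in the camera images.
- pivot (a point): Vertical pivot axis of the dosing arm, at the height of the index plate's top, 93 mm above the table. Fixed fixture (grey foot 175 x 100 mm, column 42 mm in diameter), its place and yaw vary. Axes: x = the arm's direction at the start, from the pivot to the nozzle, roughly away from the robot; y = left of that; z up.
- start_hole (a point): Mouth of the middle hole, where the pin stands at the start, on the aluminium index plate (68 x 216 mm, top 93 mm above the table). Five holes of 12.5 mm on a circle of 135 mm radius about the pivot, 20 degrees apart. The plate is fixed; axes as the pivot's.
- swing_arm (a joint): Angle of the blue arm about the vertical pivot, rad; about 0 at the start, positive counter-clockwise from above (nozzle to the left). Holes at -0.698, -0.349, 0, 0.349, 0.698; stops at +-0.80. Arm 26 mm wide, top 109 mm above the table. With the pin up it turns easily (0.04 N m friction) and stays where it is left.
- index_pin (a joint): Lift of the index pin on the arm, m: 0 = fully home (nose 10 mm deep, arm locked), 0.011 or more = clear of the plate, stop at 0.022. A spring pushes it down, 3 N at 0, 5.4 N at the stop. Let go off a hole, its round 10 mm nose rides on the plate at about 0.010; it snaps in within about 3 mm of a hole's centre.
- pull_ring: Red ring, rigid on the pin's top: inner diameter 60, bar 7 mm. Origin = its centre, pin home: 162 mm above the table, 160 mm from the pivot. It leans outwards: x = axis of the opening, outwards along the arm and 48 degrees below level (a finger so tilted goes square through); y = level, across the arm; z = in the ring's plane, up and outwards. It moves only straight up with the pin and round with the arm.
- ring_top (a point): Inner (under) side of the ring's top bar, in the middle, the place to hook: 30 mm from the ring's centre along the ring's z. Axes as the ring's. The arm's top lies 73 mm below it with the pin home. The ring is smooth (friction about 0.25). Bring the finger up to this bar along the ring's z first, then lift straight up: lifting straight up from the ring's centre draws the finger out of the ring.
- nozzle_tip (a point): Tip of the steel nozzle under the white dosing head at the arm's outer end, 240 mm from the pivot, 85 mm above the table. The white head with blue cap reaches up to 140 mm above the table, 30 mm in diameter.
- beaker: Loose clear plastic beaker, 57 mm in diameter, 70 mm high, origin at the centre of its underside. It stands on the table under the nozzle's place at one of the two holes next to the start hole: at the left or at the right, varies.
- petri_dish: Loose petri dish, 62 mm in diameter, 13 mm high, origin at the centre of its underside; it stands under the nozzle's place at the other neighbouring hole. To be left alone.
- bottle_buffer: Loose white bottle with white cap, 44 mm in diameter, 86 mm high, a bystander at the right. Origin under its centre.
- bottle_stock: Loose brown bottle with white cap, 52 mm in diameter, 110 mm high, a bystander at the right. Origin under its centre.
- tip_box: Loose blue box with clear lid, 102 x 70 x 57 mm, a bystander at the left. Origin under its centre.
- tape_roll: Loose roll of tape lying flat, 84 mm in diameter, 19 mm high, a bystander at the left. Origin under its centre.
- timer: Loose bench timer, 66 x 60 x 20 mm, a bystander at the left. Origin under its centre.
There are look-alikes about, which are no part of the job. Leave any orange or purple look-alike of the beaker alone.

How it is judged:
By the outcome, as a careful person would: the job done as asked, in the order asked, and still so for the second after the job is handed in, with the robot touching nothing.
It also fails if it takes over 45 s, if anything falls off the work surface, if the arm or the gripper's body presses on something with over 40 N, if the wrist force passes 120 N, or if a joint passes its speed limit or range.

## Working session

There is one attempt and no reset: what is moved stays moved. The work goes in short steps, Python scripts to look and compute and a tool call to move; the robot and the scene stay as the last step left them, time stands still between calls to the robot, and variables do not carry over. Pictures are saved under pics/ and viewed, at most 10 in all, crops included, and the job is handed in when it is done.

Besides the shell and the picture viewer there is one more tool, called after "Call:" as name(argument=value, ...), one argument or row to a line, values as JSON. arm_command: Moves the arm, as the interface text tells. Shift numbers are shares of 25 cm and turn numbers shares of 180 degrees, none past 1 either way. Its arguments: {"type":"object","properties":{"commands":{"type":"array"},"claw":{"type":"number"},"grip_force":{"type":"number"}},"required":["commands"]}

```bash
mkdir -p pics
cat > h.py <<'E'
import numpy as np, cv2
from station import *
from scipy.spatial.transform import Rotation as R
def ray(cam,uv,c=None):
    c=c or calibration(cam);K=np.array(c["camera_matrix"]);T=np.array(c["extrinsics"])
    d=T[:3,:3]@np.linalg.inv(K)@np.array([uv[0],uv[1],1.]);return T[:3,3],d/np.linalg.norm(d)
def atz(cam,uv,z):
    o,d=ray(cam,uv);return o+d*(z-o[2])/d[2]
def tri(obs):
    A=0;b=0
    for cam,uv in obs:
        o,d=ray(cam,uv);P=np.eye(3)-np.outer(d,d);A=A+P;b=b+P@o
    return np.linalg.solve(A,b)
def proj(cam,p):
    c=calibration(cam);q=np.linalg.inv(np.array(c["extrinsics"]))@np.append(p,1);u=np.array(c["camera_matrix"])@q[:3];return u[:2]/u[2]
def save(cam,f): 
    im=grab_frame(cam);cv2.imwrite('pics/'+f+'.png',im[:,:,::-1]);return im
E
python3 - <<'E'
from h import *
np.set_printoptions(precision=4,suppress=True)
s=get_state();print(s)
a=save('scene','s0');b=save('top','t0')
H={'pivot':.093,'start_hole':.093,'pull_ring':.162,'ring_top':.162+.03*np.sin(np.radians(42)),'nozzle_tip':.085,'beaker':0,'petri_dish':0}
for n in H:
    for c in('scene','top'):
        for r in spot_point(n,c)[:3]: print(n,c,round(r['score'],2),np.round(r['uv'],1),atz(c,r['uv'],H[n]))
for c in('scene','top'): print(c,np.array(calibration(c)['extrinsics'])[:3,3])
cv2.imwrite('pics/both.png',cv2.resize(np.vstack([a,b])[:,:,::-1],None,fx=.714,fy=.714))
E
```

```text
{'t': 0.0, 'q': array([-0.8839,  0.3594,  0.011 , -0.0003, -1.2241, -0.2881]), 'qd': array([ 0.0004,  0.0002,  0.0011, -0.0003, -0.0005, -0.0018]), 'joint_efforts': array([  0.0001, -58.2714,  29.3052,   6.9969,   0.0067,  -0.0002]), 'eef_pos': array([ 0.2619, -0.6216,  0.2256]), 'ee_rot': array([ 3.1399, -0.0002, -2.7429]), 'force': array([0.8473, 0.4102, 0.8184]), 'moment': array([-0.0218, -0.0169, -0.0782]), 'gripper_force': 0.0, 'width': 0.08783685128034789}
pivot scene 0.93 [282.6 244. ] [0.4193 0.0859 0.093 ]
pivot top 0.86 [289.3 226.2] [0.403  0.0922 0.093 ]
start_hole scene 0.93 [309.4 218. ] [0.5576 0.0706 0.093 ]
start_hole top 0.66 [298.7 181.3] [0.561  0.0629 0.093 ]
pull_ring scene 0.55 [316.9 200.1] [0.5707 0.0555 0.162 ]
pull_ring top 0.46 [300.3 171.6] [0.586  0.0607 0.162 ]
ring_top scene 0.57 [324.7 192.4] [0.5924 0.0416 0.1821]
ring_top top 0.41 [306.2 170.5] [0.5875 0.0419 0.1821]
nozzle_tip scene 0.81 [330.  205.8] [0.6512 0.0439 0.085 ]
nozzle_tip top 0.71 [307.1 156.5] [0.6507 0.0348 0.085 ]
beaker scene 0.94 [349.  241.3] [ 0.6155 -0.0476  0.    ]
beaker scene 0.81 [376.1 241.8] [ 0.6574 -0.1238  0.    ]
beaker scene 0.67 [367.7 259.2] [ 0.5732 -0.1281  0.    ]
beaker top 0.79 [348.8 180.8] [ 0.578  -0.1253  0.    ]
beaker top 0.72 [327.7 171.4] [ 0.611  -0.0468  0.    ]
beaker top 0.61 [353.5 156.9] [ 0.6674 -0.1414  0.    ]
petri_dish scene 0.57 [304.2 217.6] [0.6432 0.1307 0.    ]
petri_dish scene 0.21 [444.9 292.3] [ 0.5653 -0.3646  0.    ]
petri_dish top 0.55 [284.1 154.1] [0.6717 0.1158 0.    ]
scene [-0.2947 -0.3313  0.947 ]
top [0.3596 0.1256 1.8453]
```

View pics/both.png

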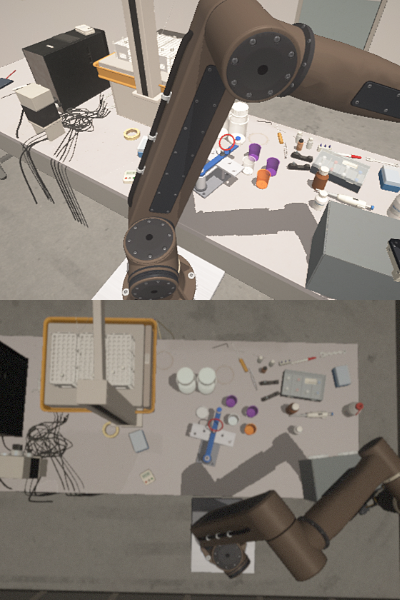

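Run:
```python
import cv2,numpy as np
a=cv2.imread('pics/s0.png')[170:280,255:405];b=cv2.imread('pics/t0.png')[130:240,245:395]
cv2.imwrite('pics/c0.png',np.hstack([cv2.resize(x,(400,293),interpolation=3) for x in(a,b)]))
```

```text
(no output)
```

View pics/c0.png

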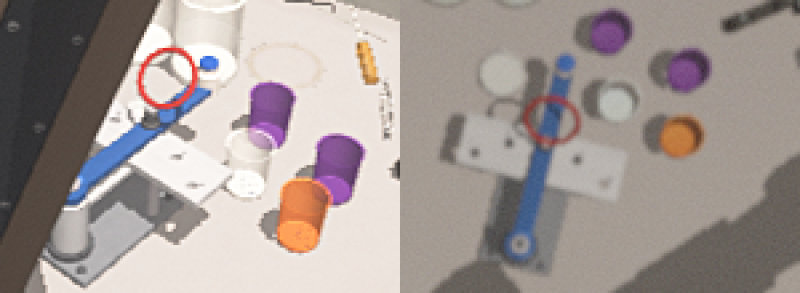

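Clear beaker: top px (327,169), scene px (348,232), on the right, so the swing goes clockwise. The look-alikes are purple at scene px (357,214) and (382,233), and orange at (368,251). The dish is on the left at top px (284,157). Next I raise the tool and head over.

Call:
arm_command(
  commands=[
    {"tz": -0.16},
    {"tz": -0.32},
    {"tz": -0.5,"tx": -0.05},
    {"tz": -0.6,"tx": -0.15,"ty": 0.1},
    {"tz": -0.6,"tx": -0.27,"ty": 0.2},
    {"tz": -0.6,"tx": -0.38,"ty": 0.3},
    {"tz": -0.6,"tx": -0.5,"ty": 0.4},
    {"tz": -0.6,"tx": -0.6,"ty": 0.5},
  ],
  claw=0,
)

```text
invalid input
```

Call:
arm_command(
  commands=[
    {"tx": -0.12,"ty": 0.1},
    {"tx": -0.24,"ty": 0.2},
    {"tx": -0.36,"ty": 0.3},
    {"tx": -0.48,"ty": 0.4},
    {"tx": -0.6,"ty": 0.5},
    {"tx": -0.72,"ty": 0.6},
    {"tx": -0.84,"ty": 0.7},
    {"tx": -0.9,"ty": 0.8},
  ],
)

```text
invalid input
```

Call:
arm_command(
  commands=[
    {"tx": 0,"ty": 0,"tz": -0.16,"twist": 0},
    {"tx": 0,"ty": 0,"tz": -0.32,"twist": 0},
    {"tx": -0.05,"ty": 0,"tz": -0.5,"twist": 0},
    {"tx": -0.15,"ty": 0.1,"tz": -0.6,"twist": 0},
    {"tx": -0.27,"ty": 0.2,"tz": -0.6,"twist": 0},
    {"tx": -0.38,"ty": 0.3,"tz": -0.6,"twist": 0},
    {"tx": -0.5,"ty": 0.4,"tz": -0.6,"twist": 0},
    {"tx": -0.6,"ty": 0.5,"tz": -0.6,"twist": 0},
  ],
  claw=0,
)

```text
t: 1.47
eef_pos: [0.3525, -0.4468, 0.3767]
ee_rot: [-3.141, 0.001, -2.743]
force: [1.5, 0.2, 0.6]
width: 0.0404
gripper_force: 0.0
```

Call:
arm_command(
  commands=[
    {"tx": -0.1,"ty": 0.1,"tz": 0,"twist": 0},
    {"tx": -0.2,"ty": 0.2,"tz": 0,"twist": 0},
    {"tx": -0.3,"ty": 0.3,"tz": 0,"twist": 0},
    {"tx": -0.4,"ty": 0.42,"tz": 0,"twist": 0},
    {"tx": -0.5,"ty": 0.54,"tz": 0,"twist": 0},
    {"tx": -0.56,"ty": 0.66,"tz": 0,"twist": 0},
    {"tx": -0.62,"ty": 0.75,"tz": 0,"twist": 0},
    {"tx": -0.66,"ty": 0.8,"tz": 0,"twist": 0},
  ],
)

```text
t: 2.13
eef_pos: [0.4261, -0.1978, 0.3772]
ee_rot: [-3.141, 0.002, -2.741]
force: [-0.2, -0.1, -0.2]
width: 0.0004
gripper_force: 0.0
```

Run:
```python
from h import *
np.set_printoptions(precision=4,suppress=True)
s=get_state();print(s['t'],s['q'],s['eef_pos'],s['ee_rot'],s['width'])
a=save('wrist','w1');print(calibration('wrist'))
for n in ['pivot','start_hole','pull_ring','ring_top','nozzle_tip']:
    print(n,[(round(r['score'],2),np.round(r['uv'])) for r in spot_point(n,'wrist')[:2]])
```

```text
2.1333 [-0.0144 -0.0551 -0.1507 -0.0003 -1.4737 -1.1558] [ 0.4261 -0.1978  0.3772] [-3.1413  0.0015 -2.7411] 0.00038497713321815135
{'camera_matrix': array([[328.8424,   0.    , 284.2021],
       [  0.    , 328.8424, 209.88  ],
       [  0.    ,   0.    ,   1.    ]]), 'extrinsics': array([[-0.3906,  0.8858,  0.2506,  0.3589],
       [ 0.9206,  0.3758,  0.1064, -0.2251],
       [ 0.    ,  0.2722, -0.9622,  0.5338],
       [ 0.    ,  0.    ,  0.    ,  1.    ]])}
pivot [(0.94, array([470., 248.]))]
start_hole []
pull_ring []
ring_top []
nozzle_tip []
```

View pics/w1.png

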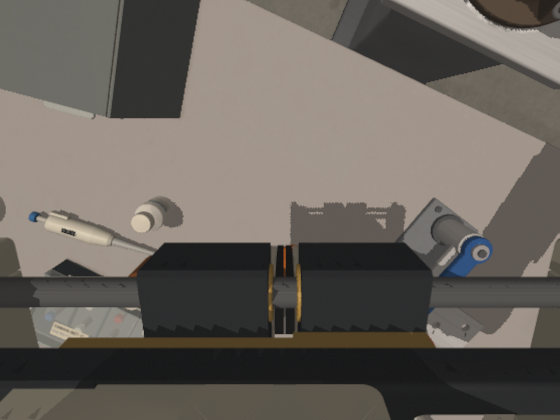

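The wrist view shows the shut fingers in the middle, and the pivot end of the blue arm at (470,248). The commands offer no tilt but the ring leans, so I'll check what the arm does at the edge of its reach, up high in free space.

Call:
arm_command(
  commands=[
    {"tx": -0.1,"ty": -0.11,"tz": 0,"twist": 0},
    {"tx": -0.21,"ty": -0.22,"tz": 0,"twist": 0},
    {"tx": -0.32,"ty": -0.34,"tz": 0,"twist": 0},
    {"tx": -0.44,"ty": -0.46,"tz": 0,"twist": 0},
    {"tx": -0.56,"ty": -0.58,"tz": 0,"twist": 0},
    {"tx": -0.66,"ty": -0.7,"tz": 0,"twist": 0},
    {"tx": -0.76,"ty": -0.82,"tz": 0,"twist": 0},
    {"tx": -0.86,"ty": -0.92,"tz": 0,"twist": 0},
  ],
)

```text
t: 3.1
eef_pos: [0.7146, -0.3319, 0.375]
ee_rot: [3.141, -0.001, -2.745]
force: [0.7, 0.1, 0.6]
width: 0.0004
gripper_force: 0.0
```

Call:
arm_command(
  commands=[
    {"tx": -0.13,"ty": -0.09,"tz": 0,"twist": 0},
    {"tx": -0.26,"ty": -0.18,"tz": 0,"twist": 0},
    {"tx": -0.39,"ty": -0.27,"tz": 0,"twist": 0},
    {"tx": -0.52,"ty": -0.35,"tz": 0,"twist": 0},
    {"tx": -0.65,"ty": -0.44,"tz": 0,"twist": 0},
    {"tx": -0.78,"ty": -0.53,"tz": 0,"twist": 0},
    {"tx": -0.9,"ty": -0.61,"tz": 0,"twist": 0},
    {"tx": -1.0,"ty": -0.68,"tz": 0,"twist": 0},
  ],
)

```text
t: 3.77
eef_pos: [0.8879, -0.3503, 0.3328]
ee_rot: [-3.11, 0.026, -2.744]
force: [-0.8, 0.0, 0.2]
width: 0.0001
gripper_force: 0.0
```

Run:
```python
from h import *
np.set_printoptions(precision=4,suppress=True)
s=get_state();print(s['t'],s['q'],s['eef_pos'],s['ee_rot']); print(R.from_euler('xyz',s['ee_rot']).as_matrix())
```

```text
3.7667 [-0.1684  0.9266  1.2516  0.0131 -1.8574 -1.001 ] [ 0.8879 -0.3503  0.3328] [-3.1104  0.0257 -2.7437]
[[-0.9216 -0.3865  0.0357]
 [-0.3873  0.9217 -0.0188]
 [-0.0257 -0.0311 -0.9992]]
```

Call:
arm_command(
  commands=[
    {"tx": -0.13,"ty": -0.09,"tz": 0,"twist": 0},
    {"tx": -0.26,"ty": -0.18,"tz": 0,"twist": 0},
    {"tx": -0.39,"ty": -0.27,"tz": 0,"twist": 0},
    {"tx": -0.52,"ty": -0.35,"tz": 0,"twist": 0},
    {"tx": -0.65,"ty": -0.44,"tz": 0,"twist": 0},
    {"tx": -0.78,"ty": -0.53,"tz": 0,"twist": 0},
    {"tx": -0.9,"ty": -0.61,"tz": 0,"twist": 0},
    {"tx": -1.0,"ty": -0.68,"tz": 0,"twist": 0},
  ],
)

```text
t: 4.43
eef_pos: [0.9432, -0.3379, 0.2681]
ee_rot: [-3.082, 0.051, -2.741]
force: [0.3, 0.1, -0.0]
width: 0.0006
gripper_force: 0.0
```

Run:
```python
from h import *
np.set_printoptions(precision=4,suppress=True)
s=get_state();print(s['t'],s['q'],s['eef_pos'],s['ee_rot']); print(R.from_euler('xyz',s['ee_rot']).as_matrix()[:,2])
```

```text
4.4333 [-0.1421  0.9988  1.2516  0.0247 -1.7492 -1.0246] [ 0.9432 -0.3379  0.2681] [-3.0824  0.0511 -2.7412]
[ 0.07   -0.0346 -0.9969]
```

Call:
arm_command(
  commands=[
    {"tx": -0.3,"ty": -0.2,"tz": -0.2,"twist": 0},
    {"tx": -0.5,"ty": -0.3,"tz": -0.4,"twist": 0},
    {"tx": -0.7,"ty": -0.45,"tz": -0.6,"twist": 0},
    {"tx": -1.0,"ty": -0.68,"tz": -0.8,"twist": 0},
    {"tx": -1.0,"ty": -0.68,"tz": -1,"twist": 0},
    {"tx": -1.0,"ty": -0.68,"tz": -1,"twist": 0},
    {"tx": -1.0,"ty": -0.68,"tz": -1,"twist": 0},
    {"tx": -1.0,"ty": -0.68,"tz": -1,"twist": 0},
  ],
)

```text
t: 5.1
eef_pos: [0.938, -0.309, 0.33]
ee_rot: [-3.053, 0.079, -2.739]
force: [-0.4, 0.1, 0.3]
width: 0.0002
gripper_force: 0.0
```

```bash
cat > st.py <<'E'
from h import *
np.set_printoptions(precision=4,suppress=True)
s=get_state();print(s['t'],s['q'],s['eef_pos'],s['ee_rot']); print(R.from_euler('xyz',s['ee_rot']).as_matrix())
E
python3 st.py
```

```text
5.1 [-0.1077  0.9374  1.2514  0.04   -1.7724 -1.0541] [ 0.938 -0.309  0.33 ] [-3.0526  0.079  -2.7393]
[[-0.9173 -0.3835  0.1071]
 [-0.3903  0.9193 -0.051 ]
 [-0.0789 -0.0886 -0.9929]]
```

Call:
arm_command(
  commands=[
    {"tx": 0.15,"ty": 0.1,"tz": 0,"twist": 0},
    {"tx": 0.3,"ty": 0.2,"tz": 0,"twist": 0},
    {"tx": 0.4,"ty": 0.27,"tz": 0,"twist": 0},
    {"tx": 0.4,"ty": 0.27,"tz": 0,"twist": 0},
    {"tx": 0.2,"ty": 0.1,"tz": 0,"twist": 0},
    {"tx": -0.2,"ty": -0.1,"tz": 0,"twist": 0},
    {"tx": -0.8,"ty": -0.5,"tz": 0,"twist": 0},
    {"tx": -1,"ty": -0.68,"tz": 0,"twist": 0},
  ],
)

```text
t: 5.77
eef_pos: [0.9458, -0.311, 0.328]
ee_rot: [-3.039, 0.089, -2.739]
force: [37.4, 59.4, 94.5]
width: 0.0008
gripper_force: 0.0
```

```bash
python3 st.py
```

```text
5.7667 [-0.106   0.9422  1.2522  0.0475 -1.753  -1.0555] [ 0.9458 -0.311   0.328 ] [-3.0388  0.0889 -2.7394]
[[-0.9166 -0.381   0.1214]
 [-0.3899  0.9189 -0.0599]
 [-0.0887 -0.1022 -0.9908]]
```

Call:
arm_command(
  commands=[
    {"tx": -0.1,"ty": 0.01,"tz": -0.02,"twist": 0},
    {"tx": -0.2,"ty": 0.03,"tz": -0.04,"twist": 0},
    {"tx": -0.35,"ty": 0.05,"tz": -0.06,"twist": 0},
    {"tx": -0.5,"ty": 0.07,"tz": -0.08,"twist": 0},
    {"tx": -0.65,"ty": 0.09,"tz": -0.1,"twist": 0},
    {"tx": -0.8,"ty": 0.11,"tz": -0.12,"twist": 0},
    {"tx": -0.95,"ty": 0.12,"tz": -0.13,"twist": 0},
    {"tx": -1,"ty": 0.13,"tz": -0.14,"twist": 0},
  ],
)

```text
t: 6.43
eef_pos: [1.0024, -0.1883, 0.3112]
ee_rot: [-3.015, 0.121, -2.734]
force: [0.5, 0.1, -0.3]
width: 0.0005
gripper_force: 0.0
```

```bash
python3 st.py
```

```text
6.4333 [ 0.0305  0.9675  1.2516  0.0734 -1.6957 -1.1863] [ 1.0024 -0.1883  0.3112] [-3.0155  0.1211 -2.7338]
[[-0.9113 -0.3795  0.1599]
 [-0.3937  0.9167 -0.0679]
 [-0.1208 -0.1249 -0.9848]]
```

Call:
arm_command(
  commands=[
    {"tx": -0.15,"ty": -0.02,"tz": -0.06,"twist": 0},
    {"tx": -0.35,"ty": -0.05,"tz": -0.13,"twist": 0},
    {"tx": -0.6,"ty": -0.1,"tz": -0.22,"twist": 0},
    {"tx": -1,"ty": -0.15,"tz": -0.37,"twist": 0},
    {"tx": -1,"ty": -0.15,"tz": -0.37,"twist": 0},
    {"tx": -1,"ty": -0.15,"tz": -0.37,"twist": 0},
    {"tx": -1,"ty": -0.15,"tz": -0.37,"twist": 0},
    {"tx": -1,"ty": -0.15,"tz": -0.37,"twist": 0},
  ],
)

```text
t: 7.1
eef_pos: [1.0217, -0.1195, 0.3247]
ee_rot: [-2.991, 0.153, -2.73]
force: [-0.4, -0.1, 0.0]
width: 0.0006
gripper_force: 0.0
```

```bash
python3 st.py
```

```text
7.1 [ 0.1069  0.9608  1.2512  0.0983 -1.6702 -1.2585] [ 1.0217 -0.1195  0.3247] [-2.9913  0.1528 -2.7301]
[[-0.9058 -0.3746  0.1978]
 [-0.3954  0.9153 -0.077 ]
 [-0.1522 -0.1479 -0.9772]]
```

Call:
arm_command(
  commands=[
    {"tx": -0.15,"ty": -0.02,"tz": -0.05,"twist": 0},
    {"tx": -0.35,"ty": -0.05,"tz": -0.1,"twist": 0},
    {"tx": -0.6,"ty": -0.1,"tz": -0.18,"twist": 0},
    {"tx": -1,"ty": -0.15,"tz": -0.3,"twist": 0},
    {"tx": -1,"ty": -0.15,"tz": -0.3,"twist": 0},
    {"tx": -1,"ty": -0.15,"tz": -0.3,"twist": 0},
    {"tx": -1,"ty": -0.15,"tz": -0.3,"twist": 0},
    {"tx": -1,"ty": -0.15,"tz": -0.3,"twist": 0},
  ],
)

```text
t: 7.77
eef_pos: [1.0398, -0.0589, 0.3316]
ee_rot: [-2.968, 0.187, -2.724]
force: [0.9, 1.1, -0.3]
width: 0.0001
gripper_force: 0.0
```

Call:
arm_command(
  commands=[
    {"tx": -0.15,"ty": -0.02,"tz": -0.05,"twist": 0},
    {"tx": -0.35,"ty": -0.08,"tz": -0.1,"twist": 0},
    {"tx": -0.6,"ty": -0.15,"tz": -0.18,"twist": 0},
    {"tx": -1,"ty": -0.25,"tz": -0.3,"twist": 0},
    {"tx": -1,"ty": -0.25,"tz": -0.3,"twist": 0},
    {"tx": -1,"ty": -0.25,"tz": -0.3,"twist": 0},
    {"tx": -1,"ty": -0.25,"tz": -0.3,"twist": 0},
    {"tx": -1,"ty": -0.25,"tz": -0.3,"twist": 0},
  ],
)

```text
t: 8.43
eef_pos: [1.0524, -0.0219, 0.3433]
ee_rot: [-2.946, 0.223, -2.717]
force: [0.1, -0.1, 0.1]
width: 0.0002
gripper_force: 0.0
```

```bash
python3 st.py
```

```text
8.4333 [ 0.2136  0.9583  1.2505  0.1454 -1.6039 -1.3585] [ 1.0524 -0.0219  0.3433] [-2.9459  0.2234 -2.7175]
[[-0.8887 -0.3644  0.2781]
 [-0.4013  0.9117 -0.0878]
 [-0.2216 -0.1897 -0.9565]]
```

Call:
arm_command(
  commands=[
    {"tx": -0.15,"ty": -0.05,"tz": -0.03,"twist": 0},
    {"tx": -0.35,"ty": -0.12,"tz": -0.07,"twist": 0},
    {"tx": -0.6,"ty": -0.22,"tz": -0.12,"twist": 0},
    {"tx": -1,"ty": -0.36,"tz": -0.2,"twist": 0},
    {"tx": -1,"ty": -0.36,"tz": -0.2,"twist": 0},
    {"tx": -1,"ty": -0.36,"tz": -0.2,"twist": 0},
    {"tx": -1,"ty": -0.36,"tz": -0.2,"twist": 0},
    {"tx": -1,"ty": -0.36,"tz": -0.2,"twist": 0},
  ],
)

```text
t: 9.1
eef_pos: [1.0693, -0.0078, 0.3458]
ee_rot: [-2.923, 0.26, -2.71]
force: [-0.2, -1.1, 0.0]
width: 0.0002
gripper_force: 0.0
```

Call:
arm_command(
  commands=[
    {"tx": -0.15,"ty": -0.05,"tz": -0.03,"twist": 0},
    {"tx": -0.35,"ty": -0.12,"tz": -0.07,"twist": 0},
    {"tx": -0.6,"ty": -0.22,"tz": -0.12,"twist": 0},
    {"tx": -1,"ty": -0.37,"tz": -0.2,"twist": 0},
    {"tx": -1,"ty": -0.37,"tz": -0.2,"twist": 0},
    {"tx": -1,"ty": -0.37,"tz": -0.2,"twist": 0},
    {"tx": -1,"ty": -0.37,"tz": -0.2,"twist": 0},
    {"tx": -1,"ty": -0.37,"tz": -0.2,"twist": 0},
  ],
)

```text
t: 9.77
eef_pos: [1.0825, 0.0039, 0.3556]
ee_rot: [-2.9, 0.297, -2.701]
force: [0.3, 0.2, 0.0]
width: 0.0002
gripper_force: 0.0
```

Call:
arm_command(
  commands=[
    {"tx": -0.15,"ty": -0.05,"tz": -0.02,"twist": 0},
    {"tx": -0.35,"ty": -0.12,"tz": -0.05,"twist": 0},
    {"tx": -0.6,"ty": -0.22,"tz": -0.1,"twist": 0},
    {"tx": -1,"ty": -0.38,"tz": -0.15,"twist": 0},
    {"tx": -1,"ty": -0.38,"tz": -0.15,"twist": 0},
    {"tx": -1,"ty": -0.38,"tz": -0.15,"twist": 0},
    {"tx": -1,"ty": -0.38,"tz": -0.15,"twist": 0},
    {"tx": -1,"ty": -0.38,"tz": -0.15,"twist": 0},
  ],
)

```text
t: 10.43
eef_pos: [1.0963, 0.0127, 0.3646]
ee_rot: [-2.877, 0.334, -2.691]
force: [-0.6, -0.6, 0.5]
width: 0.0002
gripper_force: 0.0
```

```bash
python3 st.py
```

```text
10.4333 [ 0.2525  0.9634  1.2506  0.1962 -1.4822 -1.3972] [1.0963 0.0127 0.3646] [-2.8768  0.3338 -2.6906]
[[-0.8503 -0.3436  0.3987]
 [-0.4118  0.906  -0.0977]
 [-0.3276 -0.2472 -0.9119]]
```

Call:
arm_command(
  commands=[
    {"tx": -0.15,"ty": -0.1,"tz": 0,"twist": 0},
    {"tx": -0.35,"ty": -0.23,"tz": 0,"twist": 0},
    {"tx": -0.6,"ty": -0.4,"tz": 0,"twist": 0},
    {"tx": -1,"ty": -0.65,"tz": 0,"twist": 0},
    {"tx": -1,"ty": -0.65,"tz": 0,"twist": 0},
    {"tx": -1,"ty": -0.65,"tz": 0,"twist": 0},
    {"tx": -1,"ty": -0.65,"tz": 0,"twist": 0},
    {"tx": -1,"ty": -0.65,"tz": 0,"twist": 0},
  ],
)

```text
t: 11.1
eef_pos: [1.1175, -0.0211, 0.3617]
ee_rot: [-2.852, 0.37, -2.68]
force: [-0.2, -0.5, 1.0]
width: 0.0003
gripper_force: 0.0
```

Call:
arm_command(
  commands=[
    {"tx": -0.15,"ty": -0.1,"tz": 0,"twist": 0},
    {"tx": -0.35,"ty": -0.23,"tz": 0,"twist": 0},
    {"tx": -0.6,"ty": -0.4,"tz": 0,"twist": 0},
    {"tx": -1,"ty": -0.65,"tz": 0,"twist": 0},
    {"tx": -1,"ty": -0.65,"tz": 0,"twist": 0},
    {"tx": -1,"ty": -0.65,"tz": 0,"twist": 0},
    {"tx": -1,"ty": -0.65,"tz": 0,"twist": 0},
    {"tx": -1,"ty": -0.65,"tz": 0,"twist": 0},
  ],
)

```text
t: 11.77
eef_pos: [1.1331, -0.0484, 0.3675]
ee_rot: [-2.824, 0.406, -2.668]
force: [0.2, 0.2, 0.2]
width: 0.0006
gripper_force: 0.0
```

Call:
arm_command(
  commands=[
    {"tx": -0.15,"ty": -0.1,"tz": 0.01,"twist": 0},
    {"tx": -0.35,"ty": -0.22,"tz": 0.02,"twist": 0},
    {"tx": -0.6,"ty": -0.38,"tz": 0.03,"twist": 0},
    {"tx": -1,"ty": -0.6,"tz": 0.05,"twist": 0},
    {"tx": -1,"ty": -0.6,"tz": 0.05,"twist": 0},
    {"tx": -1,"ty": -0.6,"tz": 0.05,"twist": 0},
    {"tx": -1,"ty": -0.6,"tz": 0.05,"twist": 0},
    {"tx": -1,"ty": -0.6,"tz": 0.05,"twist": 0},
  ],
)

```text
t: 12.43
eef_pos: [1.1486, -0.0653, 0.3729]
ee_rot: [-2.796, 0.44, -2.654]
force: [0.9, 0.0, -0.5]
width: 0.0002
gripper_force: 0.0
```

```bash
python3 st.py
```

```text
12.4333 [ 0.1737  0.9811  1.2506  0.2061 -1.3267 -1.3326] [ 1.1486 -0.0653  0.3729] [-2.796   0.4402 -2.6544]
[[-0.7994 -0.313   0.5128]
 [-0.4235  0.899  -0.1116]
 [-0.4261 -0.3064 -0.8512]]
```

Call:
arm_command(
  commands=[
    {"tx": -0.15,"ty": -0.11,"tz": 0.01,"twist": 0},
    {"tx": -0.35,"ty": -0.25,"tz": 0.02,"twist": 0},
    {"tx": -0.6,"ty": -0.43,"tz": 0.03,"twist": 0},
    {"tx": -1,"ty": -0.7,"tz": 0.05,"twist": 0},
    {"tx": -1,"ty": -0.7,"tz": 0.05,"twist": 0},
    {"tx": -1,"ty": -0.7,"tz": 0.05,"twist": 0},
    {"tx": -1,"ty": -0.7,"tz": 0.05,"twist": 0},
    {"tx": -1,"ty": -0.7,"tz": 0.05,"twist": 0},
  ],
)

```text
t: 13.1
eef_pos: [1.1585, -0.0918, 0.3872]
ee_rot: [-2.766, 0.474, -2.64]
force: [-0.3, 0.2, 1.0]
width: 0.0005
gripper_force: 0.0
```

Call:
arm_command(
  commands=[
    {"tx": -0.15,"ty": -0.11,"tz": 0.01,"twist": 0},
    {"tx": -0.35,"ty": -0.25,"tz": 0.02,"twist": 0},
    {"tx": -0.6,"ty": -0.43,"tz": 0.03,"twist": 0},
    {"tx": -1,"ty": -0.7,"tz": 0.05,"twist": 0},
    {"tx": -1,"ty": -0.7,"tz": 0.05,"twist": 0},
    {"tx": -1,"ty": -0.7,"tz": 0.05,"twist": 0},
    {"tx": -1,"ty": -0.7,"tz": 0.05,"twist": 0},
    {"tx": -1,"ty": -0.7,"tz": 0.05,"twist": 0},
  ],
)

```text
t: 13.77
eef_pos: [1.1648, -0.1131, 0.4075]
ee_rot: [-2.734, 0.507, -2.625]
force: [-0.9, 0.1, 0.0]
width: 0.0004
gripper_force: 0.0
```

Call:
arm_command(
  commands=[
    {"tx": -0.15,"ty": -0.11,"tz": 0.01,"twist": 0},
    {"tx": -0.35,"ty": -0.25,"tz": 0.03,"twist": 0},
    {"tx": -0.6,"ty": -0.43,"tz": 0.05,"twist": 0},
    {"tx": -1,"ty": -0.7,"tz": 0.08,"twist": 0},
    {"tx": -1,"ty": -0.7,"tz": 0.08,"twist": 0},
    {"tx": -1,"ty": -0.7,"tz": 0.08,"twist": 0},
    {"tx": -1,"ty": -0.7,"tz": 0.08,"twist": 0},
    {"tx": -1,"ty": -0.7,"tz": 0.08,"twist": 0},
  ],
)

```text
t: 14.43
eef_pos: [1.1699, -0.1309, 0.429]
ee_rot: [-2.701, 0.538, -2.608]
force: [-0.4, 0.3, 0.1]
width: 0.0005
gripper_force: 0.0
```

```bash
python3 st.py
```

```text
14.4333 [ 0.1143  0.953   1.2507  0.2158 -1.2203 -1.2814] [ 1.1699 -0.1309  0.429 ] [-2.7008  0.5385 -2.6084]
[[-0.7393 -0.2712  0.6163]
 [-0.4363  0.8901 -0.1317]
 [-0.5128 -0.3663 -0.7764]]
```

Call:
arm_command(
  commands=[
    {"tx": 0.05,"ty": 0.04,"tz": -0.05,"twist": 0.03},
    {"tx": 0.12,"ty": 0.1,"tz": -0.13,"twist": 0.06},
    {"tx": 0.2,"ty": 0.17,"tz": -0.21,"twist": 0.09},
    {"tx": 0.29,"ty": 0.24,"tz": -0.3,"twist": 0.12},
    {"tx": 0.38,"ty": 0.32,"tz": -0.4,"twist": 0.15},
    {"tx": 0.47,"ty": 0.39,"tz": -0.49,"twist": 0.18},
    {"tx": 0.55,"ty": 0.46,"tz": -0.58,"twist": 0.197},
    {"tx": 0.62,"ty": 0.52,"tz": -0.65,"twist": 0.197},
  ],
  claw=0,
)

```text
t: 15.1
eef_pos: [0.9172, -0.0607, 0.4297]
ee_rot: [3.139, 0.684, 2.928]
force: [1.0, 0.1, 1.2]
width: 0.0005
gripper_force: 0.0
```

```bash
python3 st.py
```

```text
15.1 [ 0.2413  0.3263  0.057   0.4321 -0.716  -2.2676] [ 0.9172 -0.0607  0.4297] [3.1388 0.6837 2.9282]
[[-0.7577  0.21    0.6179]
 [ 0.1642  0.9777 -0.131 ]
 [-0.6317  0.0022 -0.7752]]
```

Call:
arm_command(
  commands=[
    {"tx": 0.08,"ty": 0.01,"tz": -0.03,"twist": 0},
    {"tx": 0.18,"ty": 0.02,"tz": -0.07,"twist": 0},
    {"tx": 0.28,"ty": 0.03,"tz": -0.11,"twist": 0},
    {"tx": 0.38,"ty": 0.04,"tz": -0.15,"twist": 0},
    {"tx": 0.48,"ty": 0.05,"tz": -0.19,"twist": 0},
    {"tx": 0.58,"ty": 0.06,"tz": -0.23,"twist": 0},
    {"tx": 0.69,"ty": 0.07,"tz": -0.27,"twist": 0},
    {"tx": 0.79,"ty": 0.09,"tz": -0.31,"twist": 0},
  ],
)

```text
t: 15.77
eef_pos: [0.7251, 0.0028, 0.3632]
ee_rot: [-3.141, 0.682, 2.932]
force: [0.8, -0.2, 0.4]
width: 0.0007
gripper_force: 0.0
```

Call:
arm_command(
  commands=[
    {"tx": 0.1,"ty": 0.01,"tz": -0.04,"twist": 0},
    {"tx": 0.2,"ty": 0.02,"tz": -0.08,"twist": 0},
    {"tx": 0.3,"ty": 0.03,"tz": -0.12,"twist": 0},
    {"tx": 0.4,"ty": 0.04,"tz": -0.16,"twist": 0},
    {"tx": 0.5,"ty": 0.05,"tz": -0.2,"twist": 0},
    {"tx": 0.6,"ty": 0.06,"tz": -0.24,"twist": 0},
    {"tx": 0.69,"ty": 0.08,"tz": -0.28,"twist": 0},
    {"tx": 0.75,"ty": 0.09,"tz": -0.31,"twist": 0},
  ],
  claw=0.6,
)

```text
t: 16.43
eef_pos: [0.5462, 0.05, 0.3218]
ee_rot: [3.14, 0.646, 2.955]
force: [0.1, 0.1, -0.1]
width: 0.0479
gripper_force: 0.0
```

```bash
python3 st.py
python3 - <<'E'
from h import *
np.set_printoptions(precision=4,suppress=True)
a=save('wrist','w2')
H={'pivot':.093,'start_hole':.093,'pull_ring':.162,'ring_top':.1821,'nozzle_tip':.085}
for n in H:
    for r in spot_point(n,'wrist')[:2]: print(n,round(r['score'],2),np.round(r['uv']),atz('wrist',r['uv'],H[n]))
E
```

```text
16.4333 [ 0.672  -0.2504 -0.879   0.8318 -0.6615 -3.0298] [0.5462 0.05   0.3218] [3.1397 0.6457 2.9554]
[[-0.7849  0.184   0.5917]
 [ 0.1478  0.9829 -0.1095]
 [-0.6018  0.0015 -0.7987]]
start_hole 0.72 [300.  46.] [0.5496 0.0664 0.093 ]
ring_top 0.59 [299. 152.] [0.6003 0.0547 0.1821]
nozzle_tip 0.83 [289. 135.] [0.659  0.0357 0.085 ]
```

View pics/w2.png

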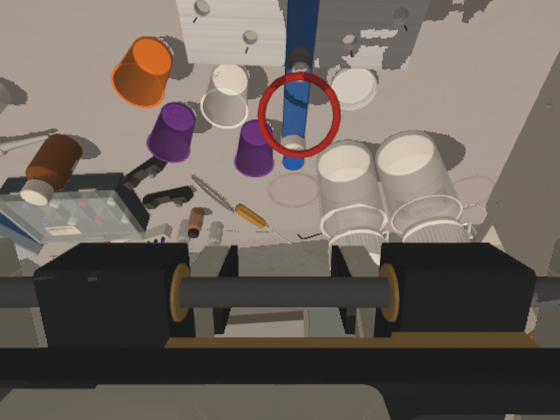

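Ring centre is near (299,115) with the clear beaker at (226,97), image left, which is the robot's right. Joint 6 has reached its limit, so I'll twist back about 30° and hook with the left (+y) finger, gripper open.

```bash
cat > ring.py <<'E'
from h import *
np.set_printoptions(precision=4,suppress=True)
def ringc(f,cam='wrist',zc=.162):
    im=save(cam,f).astype(int);m=((im[...,0]>110)&(im[...,1]<60)&(im[...,2]<60)).astype(np.uint8)
    n,l,st,_=cv2.connectedComponentsWithStats(m);k=1+np.argmax(st[1:,2]*st[1:,3]*(st[1:,2]<250));m=(l==k).astype(np.uint8)
    cs,_=cv2.findContours(m,0,1);c=max(cs,key=len);e=cv2.fitEllipse(cv2.convexHull(c));print('ell',e)
    return atz(cam,e[0],zc)
def axes():
    s=get_state();return s,R.from_euler('xyz',s['ee_rot']).as_matrix()
E
python3 - <<'E'
from ring import *
C=ringc('w3');print(C)
s,M=axes();f=-.17*np.pi
M2=M@R.from_euler('z',f).as_matrix();print(s['eef_pos'],M2)
P=[.417,.09];a=np.arctan2(C[1]-P[1],C[0]-P[0]);print('psi',a,np.hypot(C[0]-P[0],C[1]-P[1]))
psi=-.22;zr=np.array([np.cos(psi)*.743,np.sin(psi)*.743,.669])
for back in(.07,):
    F=C-back*M2[:,2]
    T=F-.0545*M2[:,1];print('stage',T,'delta tool/.25',M.T@(T-s['eef_pos'])/.25)
E
```

```text
ell ((297.9761657714844, 112.8993148803711), (82.71832275390625, 85.12481689453125), 2.9561526775360107)
[0.5728 0.058  0.162 ]
[0.5483 0.0501 0.3216] [[-0.7697 -0.2402  0.5914]
 [-0.3728  0.9213 -0.111 ]
 [-0.5182 -0.3059 -0.7987]]
psi -0.2022900884286582 0.1590289886173616
stage [0.5445 0.0156 0.2346] delta tool/.25 [ 0.2008 -0.1386  0.2843]
```

Call:
arm_command(
  commands=[
    {"tx": 0,"ty": -0.02,"tz": 0,"twist": -0.035},
    {"tx": 0,"ty": -0.05,"tz": 0,"twist": -0.07},
    {"tx": 0.03,"ty": -0.09,"tz": 0.04,"twist": -0.1},
    {"tx": 0.08,"ty": -0.13,"tz": 0.1,"twist": -0.13},
    {"tx": 0.12,"ty": -0.14,"tz": 0.16,"twist": -0.16},
    {"tx": 0.16,"ty": -0.14,"tz": 0.22,"twist": -0.17},
    {"tx": 0.19,"ty": -0.14,"tz": 0.26,"twist": -0.17},
    {"tx": 0.2,"ty": -0.14,"tz": 0.28,"twist": -0.17},
  ],
  claw=1,
)

```text
t: 17.45
eef_pos: [0.5517, 0.0159, 0.2499]
ee_rot: [-2.791, 0.522, -2.703]
force: [0.1, -0.4, -0.7]
width: 0.0873
gripper_force: 0.0
```

```bash
python3 st.py
python3 - <<'E'
from ring import *
C=ringc('w4');s,M=axes();print('C',C,'finger-ring tool mm',1e3*(M.T@(C-s['eef_pos'])))
a=cv2.imread('pics/w4.png');b=save('scene','s4')[170:280,255:405,::-1]
cv2.imwrite('pics/c4.png',np.hstack([cv2.resize(a,(480,360)),cv2.resize(b,(300,360))]))
E
```

```text
17.45 [ 0.4534 -0.1773 -1.0158  1.0523 -0.4147 -2.5975] [0.5517 0.0159 0.2499] [-2.7912  0.5222 -2.7025]
[[-0.7845 -0.2443  0.5699]
 [-0.3684  0.9229 -0.1116]
 [-0.4988 -0.2975 -0.8141]]
ell ((341.79766845703125, 228.2689208984375), (32.05736541748047, 67.13873291015625), 129.7502899169922)
C [0.6072 0.0549 0.162 ] finger-ring tool mm [-13.9578  48.1738  98.6733]
```

View pics/c4.png

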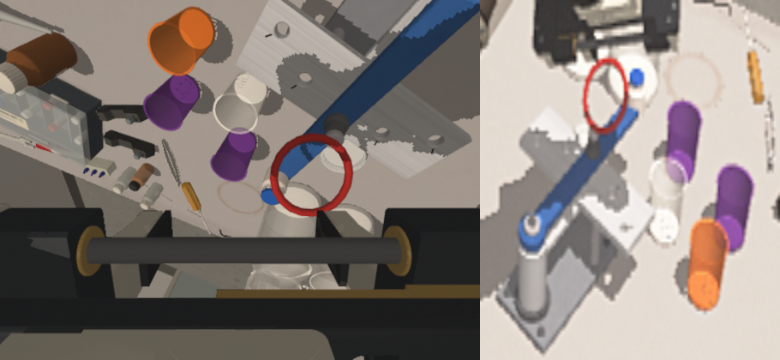

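Left finger (lower right in the wrist view) now stands behind the ring, with the ring at (312,175) of the left half. Next: advance along the finger axis.

Call:
arm_command(
  commands=[
    {"tx": 0.01,"ty": 0,"tz": 0.02,"twist": 0},
    {"tx": 0.015,"ty": 0.005,"tz": 0.04,"twist": 0},
    {"tx": 0.02,"ty": 0.01,"tz": 0.07,"twist": 0},
    {"tx": 0.025,"ty": 0.015,"tz": 0.1,"twist": 0},
    {"tx": 0.03,"ty": 0.02,"tz": 0.13,"twist": 0},
    {"tx": 0.035,"ty": 0.02,"tz": 0.15,"twist": 0},
    {"tx": 0.04,"ty": 0.02,"tz": 0.17,"twist": 0},
    {"tx": 0.045,"ty": 0.02,"tz": 0.18,"twist": 0},
  ],
)

```text
t: 18.22
eef_pos: [0.5764, 0.0138, 0.2227]
ee_rot: [-2.804, 0.501, -2.709]
force: [0.8, -0.3, 0.3]
width: 0.0876
gripper_force: 0.0
```

```bash
python3 st.py
cat > rel.py <<'E'
from ring import *
C=np.array([.573,.058,.162]);s,M=axes();F=s['eef_pos']+.0545*M[:,1];psi=-.21
c,n=np.cos(psi),np.sin(psi);h=np.radians(42)
X=np.array([c*np.sin(h),n*np.sin(h),-np.cos(h)]);X=np.array([c*np.cos(np.radians(48)),n*np.cos(np.radians(48)),-np.sin(np.radians(48))]);Y=np.array([-n,c,0]);Z=np.cross(X,Y)
RM=np.c_[X,Y,Z];print('finger tip in ring frame mm',1e3*RM.T@(F-C),'force',s['force']);print('ring axes in tool units/10mm\n',(M.T@RM).T*.04);print('up',M.T@[0,0,.04])
E
python3 rel.py
```

```text
18.2167 [ 0.3426 -0.0935 -1.0161  1.1885 -0.3163 -2.6586] [0.5764 0.0138 0.2227] [-2.8044  0.5011 -2.7087]
[[-0.7962 -0.2516  0.5503]
 [-0.3679  0.9233 -0.1101]
 [-0.4804 -0.2901 -0.8277]]
finger tip in ring frame mm [-40.9851   3.8421  21.6294] force [ 0.8163 -0.3237  0.3058]
ring axes in tool units/10mm
 [[-0.0045 -0.0031  0.0396]
 [-0.021   0.034   0.0003]
 [-0.0337 -0.0208 -0.0055]]
up [-0.0192 -0.0116 -0.0331]
```

Run:
```python
from rel import *
M2=M@R.from_euler('z',-.32*np.pi).as_matrix()
for f in([-45,0,12],[-25,0,10],[14,0,8]):
    T=C+RM@np.array(f)*1e-3-.0545*M2[:,1];print(f,T,M.T@(T-s['eef_pos'])/.25)
print(M2)
```

```text
finger tip in ring frame mm [-40.9851   3.8421  21.6294] force [ 0.8163 -0.3237  0.3058]
ring axes in tool units/10mm
 [[-0.0045 -0.0031  0.0396]
 [-0.021   0.034   0.0003]
 [-0.0337 -0.0208 -0.0055]]
up [-0.0192 -0.0116 -0.0331]
[-45, 0, 12] [0.5963 0.0524 0.234 ] [-0.1417  0.1094 -0.0107]
[-25, 0, 10] [0.6079 0.0499 0.2178] [-0.144   0.1073  0.0696]
[14, 0, 8] [0.632  0.0448 0.1875] [-0.1548  0.0993  0.2252]
[[-0.2141 -0.8071  0.5503]
 [-0.9767  0.1841 -0.1101]
 [-0.0124 -0.561  -0.8277]]
```

Call:
arm_command(
  commands=[
    {"tx": -0.02,"ty": 0.01,"tz": -0.05,"twist": -0.035},
    {"tx": -0.04,"ty": 0.03,"tz": -0.1,"twist": -0.075},
    {"tx": -0.06,"ty": 0.05,"tz": -0.12,"twist": -0.115},
    {"tx": -0.08,"ty": 0.07,"tz": -0.12,"twist": -0.155},
    {"tx": -0.1,"ty": 0.085,"tz": -0.12,"twist": -0.195},
    {"tx": -0.12,"ty": 0.1,"tz": -0.1,"twist": -0.235},
    {"tx": -0.135,"ty": 0.105,"tz": -0.07,"twist": -0.275},
    {"tx": -0.142,"ty": 0.109,"tz": -0.04,"twist": -0.315},
  ],
)

```text
t: 18.88
eef_pos: [0.5927, 0.0542, 0.2413]
ee_rot: [-2.544, 0.022, -1.797]
force: [-0.1, 0.4, 0.1]
width: 0.0873
gripper_force: 0.0
```

```bash
python3 st.py; python3 rel.py
python3 - <<'E'
from ring import *
a=save('wrist','w5')[:,:,::-1];b=save('scene','s5')[150:260,255:405,::-1]
cv2.imwrite('pics/c5.png',np.hstack([cv2.resize(a,(480,360)),cv2.resize(b,(300,360))]))
E
```

```text
18.8833 [ 0.4872 -0.0722 -0.9372  1.0493 -0.4211 -1.6383] [0.5927 0.0542 0.2413] [-2.5443  0.0217 -1.797 ]
[[-0.2243 -0.8031  0.5521]
 [-0.9743  0.1974 -0.1086]
 [-0.0217 -0.5622 -0.8267]]
finger tip in ring frame mm [-52.9383   1.8002  13.9824] force [-0.0515  0.3723  0.1376]
ring axes in tool units/10mm
 [[ 0.0002 -0.0054  0.0396]
 [-0.04    0.001   0.0004]
 [-0.0011 -0.0396 -0.0054]]
up [-0.0009 -0.0225 -0.0331]
```

View pics/c5.png

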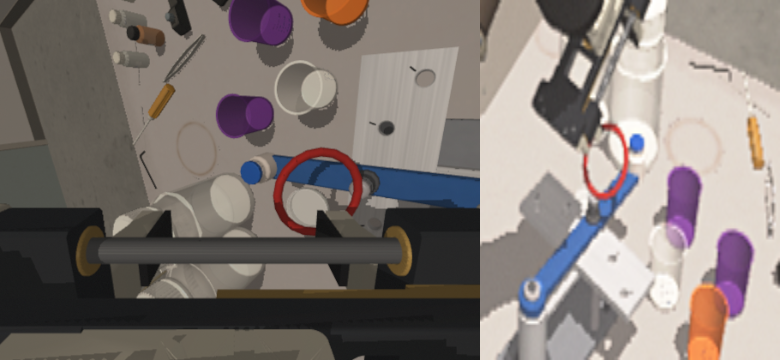

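Call:
arm_command(
  commands=[
    {"tx": 0.002,"ty": -0.002,"tz": 0.03,"twist": 0},
    {"tx": 0.004,"ty": -0.003,"tz": 0.065,"twist": 0},
    {"tx": 0.006,"ty": -0.005,"tz": 0.105,"twist": 0},
    {"tx": 0.008,"ty": -0.006,"tz": 0.145,"twist": 0},
    {"tx": 0.009,"ty": -0.008,"tz": 0.185,"twist": 0},
    {"tx": 0.009,"ty": -0.01,"tz": 0.22,"twist": 0},
    {"tx": 0.009,"ty": -0.011,"tz": 0.25,"twist": 0},
    {"tx": 0.009,"ty": -0.012,"tz": 0.268,"twist": 0},
  ],
)

```text
t: 19.65
eef_pos: [0.6306, 0.0404, 0.188]
ee_rot: [-2.551, 0.029, -1.817]
force: [-0.1, -1.5, -0.9]
width: 0.0874
gripper_force: 0.0
```

```bash
python3 st.py; python3 rel.py
python3 - <<'E'
from ring import *
a=save('wrist','w6')[:,:,::-1];b=save('scene','s6')[150:260,255:405,::-1]
cv2.imwrite('pics/c6.png',np.hstack([cv2.resize(a,(480,360)),cv2.resize(b,(300,360))]))
E
```

```text
19.65 [ 0.1528  0.0473 -0.9797  1.6618 -0.1965 -2.0148] [0.6306 0.0404 0.188 ] [-2.5506  0.0288 -1.8171]
[[-0.2437 -0.8014  0.5462]
 [-0.9694  0.218  -0.1127]
 [-0.0288 -0.5569 -0.8301]]
finger tip in ring frame mm [13.0896 -2.7338  8.1002] force [-0.0729 -1.4545 -0.9404]
ring axes in tool units/10mm
 [[-0.0001 -0.0056  0.0396]
 [-0.04    0.0018  0.0001]
 [-0.0018 -0.0396 -0.0056]]
up [-0.0012 -0.0223 -0.0332]
```

View pics/c6.png

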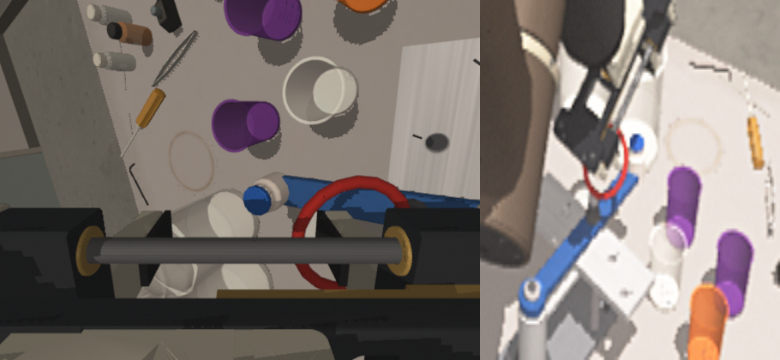

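Call:
arm_command(
  commands=[
    {"tx": -0.004,"ty": -0.006,"tz": -0.001,"twist": 0},
    {"tx": -0.008,"ty": -0.012,"tz": -0.002,"twist": 0},
    {"tx": -0.01,"ty": -0.018,"tz": -0.003,"twist": 0},
    {"tx": -0.011,"ty": -0.024,"tz": -0.004,"twist": 0},
    {"tx": -0.011,"ty": -0.03,"tz": -0.005,"twist": 0},
    {"tx": -0.011,"ty": -0.035,"tz": -0.005,"twist": 0},
    {"tx": -0.011,"ty": -0.04,"tz": -0.006,"twist": 0},
    {"tx": -0.011,"ty": -0.04,"tz": -0.006,"twist": 0},
  ],
)

```text
t: 20.42
eef_pos: [0.6381, 0.0446, 0.1953]
ee_rot: [-2.549, 0.023, -1.803]
force: [-1.6, 0.8, -0.9]
width: 0.0876
gripper_force: 1.1
```

```bash
python3 st.py; python3 rel.py
python3 - <<'E'
from ring import *
save('wrist','w7')
print([(round(r['score'],2),r['rect']) for r in boxes_of('pull_ring','wrist')[:2]])
E
```

```text
20.4167 [ 0.2117  0.0513 -0.959   1.5383 -0.2248 -1.9248] [0.6381 0.0446 0.1953] [-2.5494  0.0229 -1.8034]
[[-0.2305 -0.8044  0.5475]
 [-0.9728  0.2037 -0.1102]
 [-0.0229 -0.558  -0.8295]]
finger tip in ring frame mm [12.1343  2.2347 17.7378] force [-1.5923  0.8262 -0.8627]
ring axes in tool units/10mm
 [[ 0.0001 -0.0056  0.0396]
 [-0.04    0.0013  0.0003]
 [-0.0013 -0.0396 -0.0056]]
up [-0.0009 -0.0223 -0.0332]
[(0.83, [356.4, 192.8, 498.6, 322.2]), (0.42, [296.7, 37.2, 559.2, 322.4])]
```

Call:
arm_command(
  commands=[
    {"tx": 0,"ty": -0.005,"tz": -0.007,"twist": 0},
    {"tx": 0,"ty": -0.01,"tz": -0.014,"twist": 0},
    {"tx": -0.001,"ty": -0.015,"tz": -0.022,"twist": 0},
    {"tx": -0.001,"ty": -0.02,"tz": -0.03,"twist": 0},
    {"tx": -0.001,"ty": -0.025,"tz": -0.038,"twist": 0},
    {"tx": -0.001,"ty": -0.03,"tz": -0.045,"twist": 0},
    {"tx": -0.001,"ty": -0.0345,"tz": -0.052,"twist": 0},
    {"tx": -0.001,"ty": -0.036,"tz": -0.053,"twist": 0},
  ],
)

```text
t: 21.18
eef_pos: [0.6374, 0.0439, 0.2103]
ee_rot: [-2.551, 0.022, -1.804]
force: [-4.4, 0.6, -4.7]
width: 0.0875
gripper_force: 3.6
```

```bash
python3 st.py; python3 rel.py
python3 - <<'E'
from ring import *
save('wrist','w8');b=save('scene','s8')
for c in('wrist','scene'): print([(round(r['score'],2),r['uv']) for r in spot_point('pull_ring',c)[:2]])
print(proj('scene',[.573,.058,.162]),proj('scene',[.573,.058,.177]))
a=cv2.imread('pics/s6.png')[150:260,275:375]
cv2.imwrite('pics/c8.png',np.hstack([cv2.resize(x,(400,440)) for x in(a,b[150:260,275:375,::-1])]))
E
```

```text
21.1833 [ 0.3089  0.0341 -0.9316  1.3115 -0.2851 -1.7749] [0.6374 0.0439 0.2103] [-2.5508  0.022  -1.8043]
[[-0.2313 -0.8051  0.5461]
 [-0.9726  0.2041 -0.1111]
 [-0.022  -0.5569 -0.8303]]
finger tip in ring frame mm [ 0.5215  1.3585 27.4309] force [-4.3685  0.5583 -4.7244]
ring axes in tool units/10mm
 [[ 0.     -0.0057  0.0396]
 [-0.04    0.0013  0.0002]
 [-0.0013 -0.0396 -0.0057]]
up [-0.0009 -0.0223 -0.0332]
[]
[(0.53, [318.3, 194.0])]
[316.4864 199.4055] [316.7591 195.523 ]
```

View pics/c8.png

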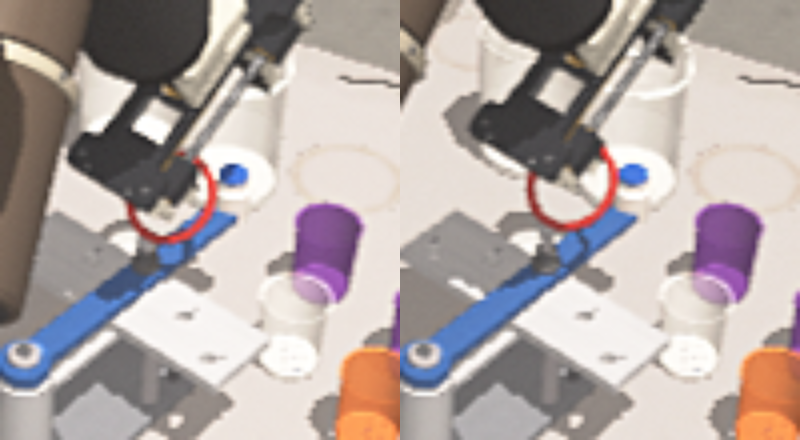

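Ring is hooked and lifted: the scene crop shows it about 4 px higher, and 4.7 N down fits roughly 15 mm of lift. Next I work out the arc.

```bash
cat > arc.py <<'E'
from ring import *
def arc(a0,fr,A,k=np.array([0,.044,-.012]),P=np.array([.417,.09,0])):
    s,M=axes();p=s['eef_pos'];Q=p+M@k
    for f in fr:
        a=A*f;tw=-a*.75
        T=P+R.from_euler('z',a).apply(Q-P)-M@R.from_euler('z',tw).as_matrix()@k
        print(f,np.round(M.T@(T-p)/.25,3),round(tw/np.pi,4))
if __name__=='__main__':
    arc(0,np.arange(1,9)/8*.5,-.349)
E
python3 arc.py
```

```text
0.0625 [ 0.019 -0.001 -0.   ] 0.0052
0.125 [ 0.038 -0.001 -0.   ] 0.0104
0.1875 [ 0.056 -0.001 -0.001] 0.0156
0.25 [ 0.075 -0.    -0.001] 0.0208
0.3125 [ 0.094  0.001 -0.002] 0.026
0.375 [ 0.112  0.002 -0.003] 0.0312
0.4375 [ 0.131  0.003 -0.005] 0.0365
0.5 [ 0.15   0.005 -0.006] 0.0417
```

Call:
arm_command(
  commands=[
    {"tx": 0.012,"ty": -0.001,"tz": 0,"twist": 0.004},
    {"tx": 0.031,"ty": -0.001,"tz": 0,"twist": 0.009},
    {"tx": 0.052,"ty": -0.001,"tz": -0.001,"twist": 0.015},
    {"tx": 0.074,"ty": 0,"tz": -0.001,"twist": 0.021},
    {"tx": 0.095,"ty": 0.001,"tz": -0.002,"twist": 0.027},
    {"tx": 0.116,"ty": 0.002,"tz": -0.003,"twist": 0.032},
    {"tx": 0.135,"ty": 0.003,"tz": -0.005,"twist": 0.037},
    {"tx": 0.15,"ty": 0.005,"tz": -0.006,"twist": 0.042},
  ],
)

```text
t: 22.05
eef_pos: [0.6268, 0.008, 0.2098]
ee_rot: [-2.558, 0.096, -1.914]
force: [-4.9, 2.5, -4.5]
width: 0.0877
gripper_force: 3.9
```

```bash
python3 st.py
python3 - <<'E'
from arc import *
print(get_state()['force'],get_state()['gripper_force'])
arc(0,np.arange(1,9)/8*.5,-.349)
save('scene','s9')
for n,z in(('nozzle_tip',.085),('pull_ring',.177)):
  for r in spot_point(n,'scene')[:1]: print(n,r['score'],r['uv'],atz('scene',r['uv'],z))
E
```

```text
22.05 [ 0.2122  0.0079 -0.9628  1.361  -0.2298 -1.8762] [0.6268 0.008  0.2098] [-2.5575  0.0962 -1.9142]
[[-0.3352 -0.7677  0.5462]
 [-0.9373  0.3308 -0.1102]
 [-0.096  -0.5489 -0.8304]]
[-4.9319  2.4811 -4.5109] 3.9169074303936213
0.0625 [ 0.019 -0.    -0.002] 0.0052
0.125 [ 0.037 -0.    -0.003] 0.0104
0.1875 [ 0.056  0.    -0.005] 0.0156
0.25 [ 0.075  0.001 -0.008] 0.0208
0.3125 [ 0.093  0.002 -0.01 ] 0.026
0.375 [ 0.112  0.003 -0.013] 0.0312
0.4375 [ 0.13   0.005 -0.015] 0.0365
0.5 [ 0.148  0.007 -0.018] 0.0417
nozzle_tip 0.85 [341.0, 213.4] [ 0.6351 -0.002   0.085 ]
pull_ring 0.6 [325.4, 201.7] [0.5601 0.0233 0.177 ]
```

Call:
arm_command(
  commands=[
    {"tx": 0.018,"ty": 0,"tz": -0.002,"twist": 0.005},
    {"tx": 0.037,"ty": 0,"tz": -0.003,"twist": 0.01},
    {"tx": 0.057,"ty": 0,"tz": -0.005,"twist": 0.016},
    {"tx": 0.077,"ty": 0.001,"tz": -0.008,"twist": 0.021},
    {"tx": 0.096,"ty": 0.002,"tz": -0.01,"twist": 0.027},
    {"tx": 0.115,"ty": 0.003,"tz": -0.013,"twist": 0.032},
    {"tx": 0.132,"ty": 0.005,"tz": -0.015,"twist": 0.037},
    {"tx": 0.143,"ty": 0.007,"tz": -0.018,"twist": 0.042},
  ],
)

```text
t: 22.87
eef_pos: [0.611, -0.024, 0.2091]
ee_rot: [-2.572, 0.169, -2.025]
force: [-3.8, 3.1, -5.8]
width: 0.0878
gripper_force: 3.8
```

```bash
python3 st.py
python3 - <<'E'
from h import *
print(get_state()['force'],get_state()['gripper_force'])
P=np.array([.417,.09])
for i in range(3):
  save('scene','s10')
  for n,z in(('nozzle_tip',.085),('pull_ring',.177)):
    for r in spot_point(n,'scene')[:1]: q=atz('scene',r['uv'],z);print(n,r['score'],r['uv'],q,np.arctan2(q[1]-P[1],q[0]-P[0]))
def ang(im):  # blue arm axis at its top z=.109
    im=im.astype(int);m=(im[...,2]>100)&(im[...,0]<80)&(im[...,1]<140);m[:180]=0;m[270:]=0;m[:,:255]=0;m[:,355:]=0
    v,u=np.nonzero(m);p=np.array([atz('scene',(a,b),.109)[:2] for a,b in zip(u,v)])
    l=cv2.fitLine(p.astype(np.float32),cv2.DIST_HUBER,0,.001,.001).ravel();l=l*np.sign(l[0]);return len(u),np.arctan(l[1]/l[0]),l[2:]
for f in('s0','s6','s8','s9','s10'): print(f,ang(cv2.imread(f'pics/{f}.png')[:,:,::-1]))
a,b=[cv2.imread(f'pics/{f}.png')[150:260,275:375] for f in('s9','s10')]
cv2.imwrite('pics/c10.png',np.hstack([cv2.resize(x,(400,440)) for x in(a,b)]))
E
```

```text
22.8667 [ 0.1202 -0.0221 -0.9964  1.4075 -0.1776 -1.9779] [ 0.611  -0.024   0.2091] [-2.5725  0.1685 -2.0253]
[[-0.4328 -0.7172  0.5462]
 [-0.8857  0.4511 -0.1096]
 [-0.1678 -0.5313 -0.8304]]
[-3.77502527  3.13129954 -5.78311849] 3.8367595989257097
nozzle_tip 0.8 [349.7, 218.7] [ 0.62597183 -0.03566451  0.085     ] -0.5414090971806773
pull_ring 0.6 [347.3, 219.7] [ 0.52053623 -0.06309815  0.177     ] -0.9761722860062728
nozzle_tip 0.82 [349.1, 219.0] [ 0.62374777 -0.03460223  0.085     ] -0.5423859303637036
pull_ring 0.67 [332.5, 203.1] [0.56481256 0.00274959 0.177     ] -0.5332398419360698
nozzle_tip 0.71 [348.4, 218.6] [ 0.62435872 -0.03198062  0.085     ] -0.5317416090768213
pull_ring 0.62 [333.6, 205.4] [ 0.55704642 -0.00437123  0.177     ] -0.5929638510087085
s0 (147, np.float32(-0.13942349), array([0.53230447, 0.05645658], dtype=float32))
s6 (201, np.float32(-0.10723217), array([0.5002694 , 0.06584974], dtype=float32))
s8 (184, np.float32(-0.10650225), array([0.5281631 , 0.06217008], dtype=float32))
s9 (202, np.float32(-0.27676398), array([0.5364513 , 0.03861009], dtype=float32))
s10 (307, np.float32(-0.48880342), array([0.5011265 , 0.03342954], dtype=float32))
```

View pics/c10.png

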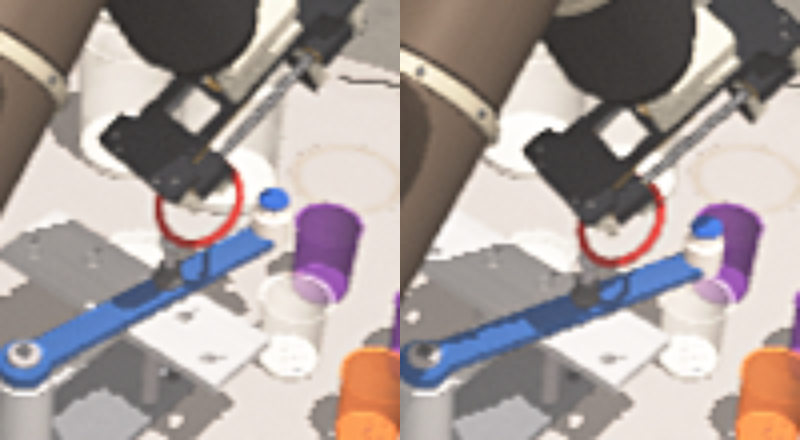

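Call:
arm_command(
  commands=[
    {"tx": 0.002,"ty": 0.005,"tz": 0.007,"twist": 0},
    {"tx": 0.003,"ty": 0.01,"tz": 0.016,"twist": 0},
    {"tx": 0.005,"ty": 0.016,"tz": 0.025,"twist": 0},
    {"tx": 0.007,"ty": 0.022,"tz": 0.035,"twist": 0},
    {"tx": 0.009,"ty": 0.028,"tz": 0.044,"twist": 0},
    {"tx": 0.011,"ty": 0.034,"tz": 0.053,"twist": 0},
    {"tx": 0.012,"ty": 0.039,"tz": 0.061,"twist": 0},
    {"tx": 0.013,"ty": 0.042,"tz": 0.066,"twist": 0},
  ],
)

```text
t: 23.98
eef_pos: [0.6118, -0.0234, 0.1953]
ee_rot: [-2.578, 0.164, -2.027]
force: [-6.3, 0.9, -2.0]
width: 0.0876
gripper_force: 3.2
```

```bash
python3 st.py
python3 - <<'E'
from h import *
print(get_state()['force'],get_state()['gripper_force'])
P=np.array([.417,.09])
for i in range(2):
  save('scene','s11')
  for n,z in(('nozzle_tip',.085),('pull_ring',.162)):
    for r in spot_point(n,'scene')[:1]: q=atz('scene',r['uv'],z);print(n,r['score'],r['uv'],q,np.arctan2(q[1]-P[1],q[0]-P[0]))
def ring(f):
    im=cv2.imread(f'pics/{f}.png').astype(int);m=(im[...,2]>110)&(im[...,1]<75)&(im[...,0]<75);m[:180]=0;m[235:]=0;m[:,:300]=0;m[:,350:]=0
    v,u=np.nonzero(m);return u.min(),u.max(),v.min(),v.max(),len(u)
for f in('s10','s11'): print(ring(f))
E
```

```text
23.9833 [ 0.0007 -0.0026 -1.0095  1.667  -0.1125 -2.1395] [ 0.6118 -0.0234  0.1953] [-2.5782  0.1643 -2.0274]
[[-0.435  -0.7203  0.5403]
 [-0.8855  0.4512 -0.1114]
 [-0.1635 -0.5269 -0.8341]]
[-6.26884501  0.88659124 -2.0042491 ] 3.1589111080393195
nozzle_tip 0.84 [344.9, 217.7] [ 0.62270814 -0.02086522  0.085     ] -0.49431550028039384
nozzle_tip 0.88 [347.7, 219.3] [ 0.6202735  -0.03139193  0.085     ] -0.5383472333878785
pull_ring 0.39 [331.6, 207.6] [0.56166317 0.00285842 0.162     ] -0.5421645279545659
(np.int64(320), np.int64(340), np.int64(196), np.int64(216), 51)
(np.int64(319), np.int64(339), np.int64(199), np.int64(219), 56)
```

Call:
arm_command(
  commands=[
    {"tx": 0,"ty": 0.01,"tz": -0.004,"twist": 0},
    {"tx": 0,"ty": 0.018,"tz": -0.008,"twist": 0},
    {"tx": 0,"ty": 0.026,"tz": -0.013,"twist": 0},
    {"tx": 0,"ty": 0.034,"tz": -0.018,"twist": 0},
    {"tx": 0,"ty": 0.04,"tz": -0.023,"twist": 0},
    {"tx": 0,"ty": 0.044,"tz": -0.028,"twist": 0},
    {"tx": 0,"ty": 0.046,"tz": -0.032,"twist": 0},
    {"tx": 0,"ty": 0.046,"tz": -0.032,"twist": 0},
  ],
)

```text
t: 24.95
eef_pos: [0.6026, -0.0163, 0.2003]
ee_rot: [-2.581, 0.164, -2.028]
force: [0.2, 0.7, -0.3]
width: 0.0879
gripper_force: 0.0
```

```bash
python3 st.py
python3 - <<'E'
from h import *
print(get_state()['force'],get_state()['gripper_force'])
P=np.array([.417,.09])
for i in range(2):
  save('scene','s12')
  for n,z in(('nozzle_tip',.085),('pull_ring',.162)):
    for r in spot_point(n,'scene')[:1]: q=atz('scene',r['uv'],z);print(n,r['score'],r['uv'],q,np.arctan2(q[1]-P[1],q[0]-P[0]))
def ring(f):
    im=cv2.imread(f'pics/{f}.png').astype(int);m=(im[...,2]>110)&(im[...,1]<75)&(im[...,0]<75);m[:180]=0;m[235:]=0;m[:,:300]=0;m[:,350:]=0
    v,u=np.nonzero(m);return u.min(),u.max(),v.min(),v.max(),len(u)
for f in('s6','s8','s10','s11','s12'): print(ring(f))
a,b=[cv2.imread(f'pics/{f}.png')[150:260,275:375] for f in('s11','s12')]
cv2.imwrite('pics/c12.png',np.hstack([cv2.resize(x,(400,440)) for x in(a,b)]))
E
```

```text
24.95 [ 0.1177 -0.0227 -1.0153  1.4583 -0.1752 -2.0284] [ 0.6026 -0.0163  0.2003] [-2.5806  0.1639 -2.0276]
[[-0.4352 -0.7216  0.5384]
 [-0.8854  0.4514 -0.1107]
 [-0.1631 -0.5249 -0.8354]]
[ 0.20118727  0.65414728 -0.31923968] 0.0
nozzle_tip 0.98 [349.4, 222.2] [ 0.61066635 -0.04124103  0.085     ] -0.5955786819277145
nozzle_tip 0.97 [348.0, 218.0] [ 0.62629997 -0.02979029  0.085     ] -0.5198312762177352
pull_ring 0.66 [329.8, 208.5] [0.55536228 0.00568421 0.162     ] -0.5472910842429612
(np.int64(307), np.int64(328), np.int64(188), np.int64(210), 54)
(np.int64(307), np.int64(328), np.int64(187), np.int64(207), 54)
(np.int64(320), np.int64(340), np.int64(196), np.int64(216), 51)
(np.int64(319), np.int64(339), np.int64(199), np.int64(219), 56)
(np.int64(319), np.int64(339), np.int64(198), np.int64(219), 49)
```

View pics/c12.png

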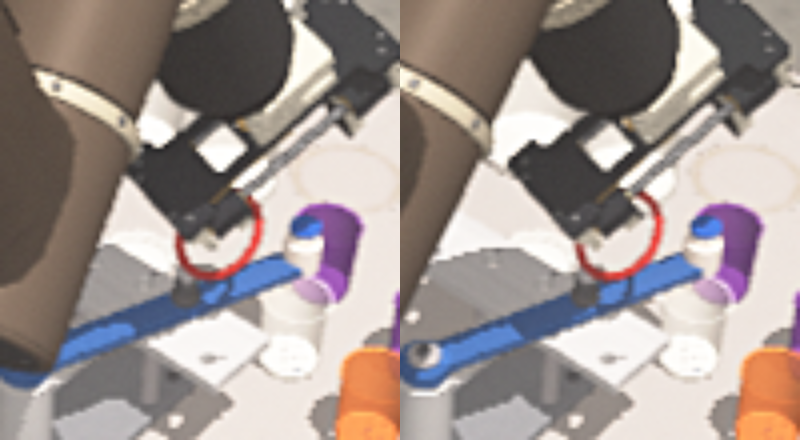

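Call:
arm_command(
  commands=[
    {"tx": 0,"ty": 0.003,"tz": -0.015,"twist": 0},
    {"tx": 0,"ty": 0.006,"tz": -0.035,"twist": 0},
    {"tx": 0,"ty": 0.009,"tz": -0.055,"twist": 0},
    {"tx": 0,"ty": 0.012,"tz": -0.075,"twist": 0},
    {"tx": 0,"ty": 0.015,"tz": -0.095,"twist": 0},
    {"tx": 0,"ty": 0.018,"tz": -0.115,"twist": 0},
    {"tx": 0,"ty": 0.02,"tz": -0.135,"twist": 0},
    {"tx": 0,"ty": 0.02,"tz": -0.14,"twist": 0},
  ],
)

```text
t: 25.92
eef_pos: [0.5797, -0.0109, 0.2268]
ee_rot: [-2.581, 0.164, -2.029]
force: [-0.3, 0.8, 0.1]
width: 0.0877
gripper_force: 0.0
```

```bash
python3 st.py
python3 - <<'E'
from h import *
s=get_state();print(s['force'],s['gripper_force']);M=R.from_euler('xyz',s['ee_rot']).as_matrix()
P=np.array([.417,.09]);a=-.2-.349;C=np.array([P[0]+.16*np.cos(a),P[1]+.16*np.sin(a),.162])
X=np.array([np.cos(a)*.669,np.sin(a)*.669,-.743]);Y=np.array([-np.sin(a),np.cos(a),0]);Z=np.cross(X,Y)
print(C,1e3*np.c_[X,Y,Z].T@(s['eef_pos']+.0545*M[:,1]-C))
save('scene','s13')
E
```

```text
25.9167 [ 0.3362 -0.093  -0.9825  1.0541 -0.3308 -1.7957] [ 0.5797 -0.0109  0.2268] [-2.5812  0.1638 -2.0289]
[[-0.4363 -0.7214  0.5378]
 [-0.8849  0.4523 -0.1112]
 [-0.1631 -0.5244 -0.8357]]
[-0.28373421  0.75128589  0.14023301] 0.0
[0.55348749 0.00650649 0.162     ] [-36.91009325  -0.62212052  13.11974358]
```

Call:
arm_command(
  commands=[
    {"tx": 0,"ty": 0,"tz": -0.03,"twist": 0},
    {"tx": 0,"ty": 0,"tz": -0.07,"twist": 0},
    {"tx": -0.01,"ty": -0.02,"tz": -0.12,"twist": 0},
    {"tx": -0.02,"ty": -0.05,"tz": -0.18,"twist": 0},
    {"tx": -0.04,"ty": -0.1,"tz": -0.26,"twist": 0},
    {"tx": -0.06,"ty": -0.16,"tz": -0.34,"twist": 0},
    {"tx": -0.08,"ty": -0.22,"tz": -0.42,"twist": 0},
    {"tx": -0.09,"ty": -0.25,"tz": -0.46,"twist": 0},
  ],
)

```text
t: 26.63
eef_pos: [0.5742, -0.0061, 0.3624]
ee_rot: [-2.579, 0.166, -2.028]
force: [0.4, 0.9, 0.1]
width: 0.0874
gripper_force: 0.0
```

```bash
python3 st.py
python3 - <<'E'
from h import *
P=np.array([.417,.09])
a=save('wrist','w14')
for c in('scene','top'):
  save(c,c[0]+'14')
  for n,z in(('pivot',.093),('nozzle_tip',.085),('pull_ring',.162),('beaker',0),('petri_dish',0)):
    for r in spot_point(n,c)[:3]: q=atz(c,r['uv'],z);print(c,n,round(r['score'],2),np.round(r['uv'],1),q,round(float(np.arctan2(q[1]-P[1],q[0]-P[0])),3))
def cent(f,cam):
    im=cv2.imread(f).astype(float);w=np.clip(im[...,2]-np.maximum(im[...,1],im[...,0])-40,0,None)
    c=proj(cam,[.565,.03,.165]).astype(int);w2=np.zeros_like(w);w2[c[1]-25:c[1]+25,c[0]-30:c[0]+30]=w[c[1]-25:c[1]+25,c[0]-30:c[0]+30]
    n,l,st,_=cv2.connectedComponentsWithStats((w2>0).astype(np.uint8));k=1+np.argmax(st[1:,4]);w2*=l==k
    cs,_=cv2.findContours((l==k).astype(np.uint8),0,1);e=cv2.fitEllipse(cv2.convexHull(max(cs,key=len)))
    return e[0],st[k]
for f in('s0','s14'): print(f,cent(f'pics/{f}.png','scene'))
b=cv2.imread('pics/s14.png')[150:280,255:405]
cv2.imwrite('pics/c14.png',np.hstack([cv2.resize(cv2.imread('pics/w14.png'),(400,300)),cv2.resize(b,(400,300),interpolation=3)]))
E
```

```text
26.6333 [ 0.5429 -0.2136 -0.6675  0.5788 -0.752  -1.4042] [ 0.5742 -0.0061  0.3624] [-2.5788  0.1657 -2.028 ]
[[-0.4354 -0.72    0.5404]
 [-0.885   0.4524 -0.1104]
 [-0.165  -0.5263 -0.8342]]
scene pivot 0.85 [281.5 245.4] [0.41285998 0.08586011 0.093     ] -2.356
scene nozzle_tip 0.85 [347.  220.4] [ 0.61451011 -0.03154303  0.085     ] -0.552
scene pull_ring 0.53 [332.4 207.5] [0.56324993 0.00102599 0.162     ] -0.547
scene beaker 0.83 [345.4 244.5] [ 0.59647002 -0.04334606  0.        ] -0.639
scene beaker 0.83 [376.6 240.1] [ 0.66552365 -0.12250712  0.        ] -0.707
scene beaker 0.59 [367.  258.5] [ 0.57484558 -0.12521006  0.        ] -0.938
scene petri_dish 0.55 [307.  221.4] [0.63101955 0.11346144 0.        ] 0.109
top pivot 0.8 [288.4 225.3] [0.40605435 0.09542648 0.093     ] 2.681
top nozzle_tip 0.22 [297.3 180.3] [0.56529901 0.06759585 0.085     ] -0.15
top pull_ring 0.52 [313.6 179. ] [0.56203479 0.01535332 0.162     ] -0.475
top beaker 0.79 [323.4 145.4] [ 0.7077929 -0.0291908  0.       ] -0.389
top beaker 0.74 [356.4 159.9] [ 0.65649228 -0.15229222  0.        ] -0.791
top beaker 0.73 [346.2 182.2] [ 0.57256372 -0.11574173  0.        ] -0.923
top petri_dish 0.61 [284.8 156. ] [0.66462719 0.11304442 0.        ] 0.093
s0 ((317.41168212890625, 198.76768493652344), array([306, 187,  24,  24, 153], dtype=int32))
s14 ((329.4915466308594, 208.0104522705078), array([319, 197,  22,  23, 155], dtype=int32))
```

View pics/c14.png

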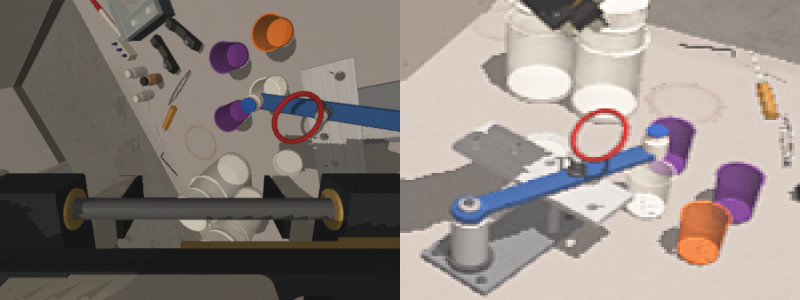

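Run:
```python
from h import *
from scipy.optimize import least_squares
o=np.array([317.412,198.768]);m=np.array([329.49,208.01])
for P in([.417,.09],[.412,.09],[.420,.088]):
    P=np.array(P);a0=np.arctan2(.058-P[1],.573-P[0])
    p=lambda a,l:proj('scene',[P[0]+.16*np.cos(a0+a),P[1]+.16*np.sin(a0+a),.162+l])
    s=least_squares(lambda x:p(x[0],x[1]/100)-p(0,0)-(m-o),[-.3,.3]);print(P,s.x[0],'lift mm',s.x[1]*10)
    for l in(0,.01): print(l,p(-.349,l)-p(0,0)-(m-o))
# wrist cross-check: ring ellipse + red centre, home z
im=cv2.imread('pics/w14.png').astype(int);k=((im[...,2]>110)&(im[...,1]<60)&(im[...,0]<60)).astype(np.uint8)
n,l,st,_=cv2.connectedComponentsWithStats(k);j=1+np.argmax(st[1:,4]);c=max(cv2.findContours((l==j).astype(np.uint8),0,1)[0],key=len)
e=cv2.fitEllipse(cv2.convexHull(c));print(e)
for l in(0,.01):
    q=atz('wrist',e[0],.162+l);print(l,q,np.hypot(q[0]-.417,q[1]-.09),np.arctan2(q[1]-.09,q[0]-.417)+.202)
x=cv2.resize(cv2.imread('pics/s0.png')[180:235,275:355],(400,275),interpolation=3);y=cv2.resize(cv2.imread('pics/s14.png')[185:240,285:365],(400,275),interpolation=3)
cv2.imwrite('pics/c15.png',np.hstack([x,y]))
```

```text
[0.417 0.09 ] -0.32961904071480297 lift mm -1.139427914457868
0 [0.61812317 0.31614288]
0.01 [ 0.87563858 -2.28367221]
[0.412 0.09 ] -0.32721886275360595 lift mm -1.4473623485654779
0 [0.7049623  0.31216222]
0.01 [ 0.95790919 -2.28899533]
[0.42  0.088] -0.3266469717652312 lift mm -1.853433896313286
0 [0.7376847  0.21914693]
0.01 [ 0.99917017 -2.37956976]
((416.4598083496094, 163.99862670898438), (63.75761413574219, 80.57310485839844), 43.741580963134766)
0 [0.54987374 0.00557837 0.162     ] 0.15742440188888052 -0.36400902210549385
0.01 [0.54688555 0.00372417 0.172     ] 0.15592875239359988 -0.384324179377118
```

View pics/c15.png

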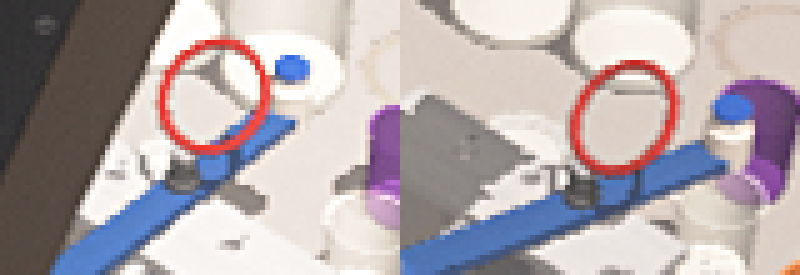

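Against the start picture, the lift comes out near 0 mm and the angle near -0.35 rad. The pin is home in the beaker-side hole, the nozzle is over the clear beaker, and the robot is clear.

```bash
python3 -c "
from station import *
print(get_state()['force']);print(job_done())"
```

```text
[-0.58824126 -0.0996687  -0.38519027]
the job is handed in; nothing more can be done
None
```

The blue arm stands one hole towards the clear beaker with the pin home and the nozzle over the beaker, and the job was handed in at about 27 s. The one worry is a single wrist-force reading of about 118 N (limit 120 N) in free space, so the true peak may have been higher.

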